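# Build the tea-for-one display and put the lids on

### The arm

A 6-joint arm with a two-finger parallel gripper is mounted at the origin on the work surface. World frame = base frame: x ahead of the robot, y to its left, z up, the work surface at z = 0. Lengths are in m, angles in degrees, forces in N, time in s.
With the tool pointing down it reaches from about 0.35 to 0.875 m from the base axis. Payload 4.2 kg.
Tool frame: the origin (TCP) lies midway between the tips of the shut fingers; the grasp point (between the pads) lies 19 mm behind it; z points along the fingers, y is the line along which they close (so a half turn about z gives the same grasp; the last joint's range is limited). The gripper opens to 87 mm and grips with 3 to 60 N. Pads are 19 mm wide; open, the fingers measure 117 mm over their backs; the gripper's body (75 mm by 190 mm) begins 51 mm behind the grasp point.
Start: joints at [89.129, 22.042, 0.453, 0, -68.411, -14.817], TCP at [0.169, 0.602, 0.223] pointing down, gripper open.
Joint ranges: [-179.83, 179.83], [-69.29, 118.12], [-61.27, 80.66], [-181.25, 117.63], [-171.15, -9.14], [-177.46, 177.46]. Speed limits (degrees/s): [159.86, 159.86, 180, 180, 180, 180].

### API

Orientations are given as a 3x3 rotation matrix whose columns are the frame's x, y, z axes.
In Python, from station import sense, capture, finish_job, silhouettes, landmark_of gives the robot as it stands.
- The arm moves only by the tool step_arm, never from a script. Its arguments are lists of equal length, an entry for each row: "linear": the shift along the tool's x, y, z in mm, a list of three; "delta_rot": the turn, a rotation vector about the tool's x, y, z in rad, a list of three; "grip": the finger opening in mm, from 0 to 87. A call has 1 to 10 rows; each row shifts and turns the commanded pose from where the row before left it, along the tool's axes as they then stand; what a row does not reach is not made up. A row lasts 1/8 s, in which the tool goes at most 62.5 mm and 10.7 degrees, less where a joint would pass 70% of its speed; a pose out of reach is approached as far as the arm can. A call with a gripper value outside its range is refused whole. The fingers move at their own pace and stop on an object; the grip force is fixed at half the most. Time passes only in rows, so rows that do not move let the fingers close. It gives the time, the measured TCP pose, the force, the opening and the grip force at its end, in the units of the state.
- sense(): the state, without advancing time (a new reading comes with each control period).
- capture(name): name is "scene" or "top" or "wrist"; returns a dict with "img" (400x640x3 uint8, red, green, blue), "fx", "fy", "cx", "cy" (pixels), "world_to_cam" (4x4, takes a point from world to camera coordinates); the wrist camera has in their place "mount" (4x4, takes a point from camera to tool coordinates, whose origin is the TCP and whose axes are the flange's). Camera axes: x right, y up, looking along -z (the intrinsics and any distortion apply to the point x, -y, -z); pixel columns grow to the right and rows downward; lengths in m; the calibration is good to about 2 mm. A picture is of the moment at which its call begins: read the wrist's pose just before it. There is no depth.
- finish_job(): hands the job in; it is judged then, once.
Trained networks look in the newest picture that a camera, given by its name, has taken for a name from the list of things; names that differ only in an ending like _2 or _b are one class to them, and where a whole thing is asked for, a point or a joint stands for the part that bears it (a point fixed in the world has none). Each returns a list of dicts, best first, with "score" (0 to 1); they miss things now and then, are a little off and sometimes report something else, mostly with a low value. They report only what shows in the picture. A call takes as long as a camera call.
- silhouettes(camera, label): "mask" (400x640 bool, what is visible of it) and "point" ([column, row] in pixels, amid what is visible of it).
- landmark_of(camera, label): "point" ([column, row] in pixels: a listed point, or the origin of a listed thing).
The state is a dict: "time_s": time; "joints": joint angles; "joint_velocities": joint speeds; "effort": joint torques, N m; "tcp_pos": TCP position; "ee_rot": TCP orientation; "wrist_force": force on the tool from outside, world axes, zero at the start; "moment": the same for the moment, N m; "gripper_width": opening from 0.0 (shut) to 1.0 (fully open); "gripper_force": force on a finger pad.
Only numpy, scipy, OpenCV 4.12 (cv2) and the standard library are available. Lean on these libraries where they do the work, as an engineer would, in place of code of your own. Each camera call takes 0.05 s, during which the arm holds its last target. There are 200 camera calls.

### The job

Build the teal tea-for-one set: stand the teal cup in the middle of the teal saucer, then seat the teal pot fully down in the cup's mouth with its handle straight above the cup's handle, then put the teal lid on the pot, fully home. The coral pot, standing on its own cup, also needs its coral lid, before or after. It is stoneware: set every piece down gently, and do not shift the coral set, the snow globe or the candle jar.

Things in the scene. Friction and masses are not known exactly. Their poses are not given: they have to be found in the camera images.
- teal_cup_center (a point): Teal stoneware cup, floor inside cream, loose, upright. Point: on its axis half-way up (33 mm); z up, x towards its handle. 66 mm high; 68 mm outside diameter from 20 mm up to the rim, 56 mm at the foot; mouth 60 mm inside; 0.12 to 0.24 kg. Sides at +y and -y are free to grip.
- teal_cup_handle (a point): Outer bar of the teal cup's loop handle: 58 mm from the cup's axis along its x, 34 mm above its underside; bar 8 mm thick. At the start it points away from the robot, up to 0.7 rad either side.
- teal_pot_center (a point): Teal teapot, floor inside cream, loose, lidless, upright. Point: on its axis half-way up (37.5 mm); x to its handle, spout at -x (reach 63 mm), +y/-y sides free to grip. Body 68 mm across, 75 mm high with its foot; mouth 59 mm inside; 0.16 to 0.32 kg. Foot 8 mm deep, 52 tapering to 44 mm, drops into the cup's mouth; body then rests on the cup's rim, this point 62.5 mm above teal_cup_center.
- teal_pot_handle (a point): Outer bar of the teal pot's loop handle: 60 mm from the pot's axis along its x, 42 mm above its underside; bar 8 mm thick. At the start it points away from the robot, up to 0.7 rad either side. In the finished set it is above teal_cup_handle.
- teal_lid_knob (a point): Teal lid, loose, right way up, 47 mm high, 0.05 to 0.1 kg. Point: centre of its knob (22 mm across, 22 mm high, on a 13 mm neck), 36 mm above the lid's underside; z up. Below: a 66 mm disc, its top at 14 mm, and a plug 9 mm deep, 52 tapering to 44 mm, that enters the pot's mouth. Home, the disc rests on the pot's rim and this point is 64.5 mm above teal_pot_center.
- coral_lid_knob (a point): Coral (orange-pink) lid of the coral pot, loose, right way up; same size, shape and mass as the teal lid. Point: centre of its knob, 36 mm above the lid's underside; home, 64.5 mm above coral_pot_center.
- teal_saucer_well (a point): Teal saucer, 128 mm across, rim 11 mm high, fixed on a round wooden display block 144 mm across and 25 mm high. Point: middle of the saucer's flat well (84 mm across), 30 mm above the table, where the cup's underside stands; z up.
- coral_pot_center (a point): Coral teapot, same size and shape as the teal one, loose, lidless, seated on the coral cup on the coral saucer and block. Point: on its axis half-way up, 37.5 mm below its rim, about 126 mm above the table; x towards its handle.
- snow_globe: Bystander: a clear ball with a tiny lighthouse on a dark wooden foot 72 mm across, 86 mm high, loose. Origin at the centre of its underside, on the table.
- candle_jar: Bystander: a cream candle jar with a white label and a metal lid, 70 mm across, 78 mm high, loose. Origin at the centre of its underside, on the table.

How it is judged:
By the outcome, as a careful person would: the job done as asked, in the order asked, and still so for the second after the job is handed in, with the robot touching nothing.
It also fails if it takes over 128 s, if anything falls off the work surface, if the arm or the gripper's body presses on something with over 40 N, if the wrist force passes 120 N, or if a joint passes its speed limit or range.

## Working session

There is one attempt and no reset: what is moved stays moved. The work goes in short steps, Python scripts to look and compute and a tool call to move; the robot and the scene stay as the last step left them, time stands still between calls to the robot, and variables do not carry over. Pictures are saved under pics/ and viewed, at most 14 in all, crops included, and the job is handed in when it is done.

Besides the shell and the picture viewer there is one more tool, called after "Request:" by a JSON object that holds its "api" and its "payload", one argument or row to a line. step_arm: Moves the arm, as the interface text tells. Its arguments: {"type":"object","properties":{"linear":{"type":"array"},"delta_rot":{"type":"array"},"grip":{"type":"array"}},"required":["linear","delta_rot","grip"]}

```bash
mkdir -p pics; ls; python3 - <<'E'
from station import *
import cv2,numpy as np
s=sense();print({k:np.round(v,3).tolist() for k,v in s.items()})
ims=[]
for c in("scene","top"):
    d=capture(c);ims.append(d["img"])
    print(c,d["fx"],d["fy"],d["cx"],d["cy"],[k for k in d],np.round(d["world_to_cam"],4).tolist())
    for n in["teal_cup_center","teal_cup_handle","teal_pot_center","teal_pot_handle","teal_lid_knob","coral_lid_knob","teal_saucer_well","coral_pot_center","snow_globe","candle_jar"]:
        print(n,[(np.round(r["point"]).tolist(),round(r["score"],2)) for r in landmark_of(c,n)][:3])
cv2.imwrite("pics/scene.png",ims[0][:,:,::-1]);cv2.imwrite("pics/top.png",ims[1][:,:,::-1])
E
```

```text
pics
{'time_s': 0.0, 'joints': [89.132, 22.09, 0.378, -0.03, -68.413, -14.817], 'joint_velocities': [0.134, 0.075, -0.008, 0.034, -0.021, 0.004], 'effort': [-0.0, -39.067, 18.741, 4.22, 0.011, -0.0], 'tcp_pos': [0.169, 0.601, 0.221], 'ee_rot': [[0.963, -0.271, -0.001], [-0.271, -0.963, -0.002], [0.0, 0.002, -1.0]], 'wrist_force': [0.154, 0.066, 0.579], 'moment': [0.025, 0.02, 0.059], 'gripper_force': 0.0, 'gripper_width': 1.0}
scene 366.9516972417636 366.9516972417636 317.54357565746193 201.59709957646297 ['img', 'fx', 'fy', 'cx', 'cy', 'world_to_cam'] [[-0.5014, 0.8652, 0.0016, 0.1716], [-0.7107, -0.413, 0.5695, 0.3481], [0.4934, 0.2845, 0.822, -1.167], [0.0, 0.0, 0.0, 1.0]]
teal_cup_center [([261.0, 169.0], 0.81)]
teal_cup_handle [([314.0, 270.0], 0.75), ([254.0, 185.0], 0.74)]
teal_pot_center [([221.0, 143.0], 0.84)]
teal_pot_handle [([215.0, 158.0], 0.95)]
teal_lid_knob [([397.0, 221.0], 0.79)]
coral_lid_knob [([316.0, 203.0], 0.58)]
teal_saucer_well [([314.0, 268.0], 0.92)]
coral_pot_center [([185.0, 186.0], 0.92)]
snow_globe [([251.0, 256.0], 0.59), ([455.0, 301.0], 0.24)]
candle_jar [([454.0, 301.0], 0.81)]
top 409.66030435206 409.66030435206 318.29522499493237 201.61994169576747 ['img', 'fx', 'fy', 'cx', 'cy', 'world_to_cam'] [[0.0099, -0.9999, 0.0085, 0.0635], [0.9955, 0.0106, 0.0946, -0.5443], [-0.0947, 0.0075, 0.9955, -1.0886], [0.0, 0.0, 0.0, 1.0]]
teal_cup_center [([382.0, 235.0], 0.82)]
teal_cup_handle [([372.0, 213.0], 0.55)]
teal_pot_center [([434.0, 241.0], 0.97)]
teal_pot_handle [([424.0, 218.0], 0.92)]
teal_lid_knob [([244.0, 239.0], 0.97)]
coral_lid_knob [([314.0, 223.0], 0.79)]
teal_saucer_well [([285.0, 172.0], 0.59)]
coral_pot_center [([413.0, 162.0], 0.91)]
snow_globe [([343.0, 162.0], 0.93)]
candle_jar [([188.0, 206.0], 0.71), ([244.0, 242.0], 0.62)]
```

View pics/scene.png

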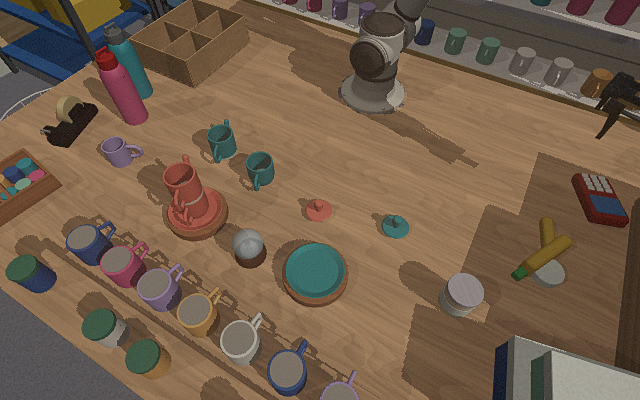

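View pics/top.png

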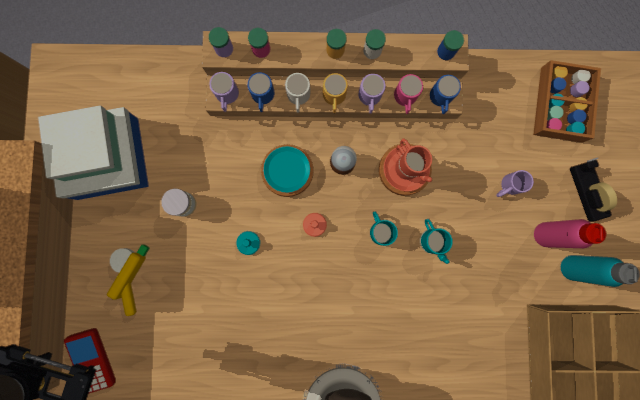

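```bash
cat > h.py <<'E'
from station import *
import numpy as np, cv2
from scipy.optimize import least_squares
Z=dict(teal_cup_center=.033,teal_cup_handle=.034,teal_pot_center=.0375,teal_pot_handle=.042,teal_lid_knob=.036,coral_lid_knob=.036,teal_saucer_well=.030,coral_pot_center=.126,coral_pot_rim=.1635,snow_globe=0,candle_jar=0)
def cam(name):
    s=sense(); d=capture(name)
    if name=="wrist":
        T=np.eye(4);T[:3,:3]=s["ee_rot"];T[:3,3]=s["tcp_pos"]
        d["world_to_cam"]=np.linalg.inv(T@np.array(d["mount"]))
    d["world_to_cam"]=np.array(d["world_to_cam"])
    return d
def ray(d,uv):
    M=np.linalg.inv(d["world_to_cam"])
    v=np.array([(uv[0]-d["cx"])/d["fx"],-(uv[1]-d["cy"])/d["fy"],-1])
    return M[:3,3],M[:3,:3]@v
def at_z(d,uv,z):
    o,v=ray(d,uv); return o+v*(z-o[2])/v[2]
def proj(d,p):
    c=d["world_to_cam"]@np.append(p,1)
    return np.array([d["cx"]+d["fx"]*c[0]/-c[2],d["cy"]+d["fy"]*c[1]/c[2]])
E
python3 - <<'E'
from h import *
R={}
for c in("scene","top"):
    d=cam(c)
    if c=="scene":print([k for k in d])
    for n,z in Z.items():
        if n=="coral_pot_rim":continue
        L=landmark_of(c,n)
        for r in L[:2]: print(c,n,round(r["score"],2),np.round(at_z(d,r["point"],z)*1000).tolist()[:2])
d=cam("wrist");cv2.imwrite("pics/w0.png",d["img"][:,:,::-1]);print(np.round(d["mount"],3).tolist(),d["fx"],d["cx"],d["cy"],d.keys())
E
```

```text
['img', 'fx', 'fy', 'cx', 'cy', 'world_to_cam']
scene teal_cup_center 0.61 [459.0, -104.0]
scene teal_cup_handle 0.93 [510.0, -82.0]
scene teal_cup_handle 0.56 [473.0, 72.0]
scene teal_pot_center 0.82 [433.0, -247.0]
scene teal_pot_center 0.72 [428.0, 268.0]
scene teal_pot_handle 0.76 [490.0, -217.0]
scene teal_pot_handle 0.75 [513.0, -77.0]
scene teal_lid_knob 0.93 [425.0, 266.0]
scene coral_lid_knob 0.92 [478.0, 82.0]
scene teal_saucer_well 0.74 [638.0, 155.0]
scene coral_pot_center 0.71 [639.0, -161.0]
scene coral_pot_center 0.7 [597.0, 424.0]
scene snow_globe 0.81 [653.0, -2.0]
scene candle_jar 0.66 [528.0, 442.0]
top teal_cup_center 0.66 [453.0, -103.0]
top teal_cup_handle 0.63 [521.0, -82.0]
top teal_pot_center 0.58 [437.0, -241.0]
top teal_pot_handle 0.94 [500.0, -223.0]
top teal_lid_knob 0.8 [436.0, 259.0]
top coral_lid_knob 0.61 [483.0, 74.0]
top teal_saucer_well 0.94 [627.0, 162.0]
top coral_pot_center 0.95 [634.0, -159.0]
top snow_globe 0.47 [434.0, 260.0]
top candle_jar 0.73 [534.0, 442.0]
[[0.0, 0.954, 0.301, 0.084], [1.0, -0.001, 0.001, 0.001], [0.001, 0.301, -0.954, -0.161], [0.0, 0.0, 0.0, 1.0]] 281.7002674859033 316.5310317236149 202.3114231428514 dict_keys(['img', 'fx', 'fy', 'cx', 'cy', 'mount', 'world_to_cam'])
```

Request:
{"api": "step_arm", "payload": {
  "linear": [
    [0,0,0],
    [0,0,0],
    [0,0,0],
    [0,0,0],
    [0,0,0],
    [0,0,0],
    [0,0,0],
    [0,0,0],
    [0,0,0],
    [0,0,0]
  ],
  "delta_rot": [
    [0,0,0.18],
    [0,0,0.18],
    [0,0,0.18],
    [0,0,0.18],
    [0,0,0.18],
    [0,0,0.18],
    [0,0,0.18],
    [0,0,0.18],
    [0,0,0.18],
    [0,0,0.18]
  ],
  "grip": [87,87,87,87,87,87,87,87,87,87]
}}

```text
time_s: 3.5
tcp_pos: [0.169, 0.6017, 0.2225]
ee_rot: [[-0.487, -0.873, -0.0], [-0.873, 0.487, 0.0], [-0.0, 0.0, -1.0]]
wrist_force: [-0.7, -0.8, -0.1]
gripper_width: 1.002
gripper_force: 0.0
```

Request:
{"api": "step_arm", "payload": {
  "linear": [
    [0,0,0],
    [0,0,0],
    [0,0,0],
    [0,0,0]
  ],
  "delta_rot": [
    [0,0,0.18],
    [0,0,0.18],
    [0,0,0.18],
    [0,0,0.18]
  ],
  "grip": [87,87,87,87]
}}

```text
time_s: 4.0
tcp_pos: [0.169, 0.6017, 0.2226]
ee_rot: [[-0.942, -0.335, 0.0], [-0.335, 0.942, 0.0], [-0.0, 0.0, -1.0]]
wrist_force: [-0.1, 0.1, 0.1]
gripper_width: 0.998
gripper_force: 0.0
```

Request:
{"api": "step_arm", "payload": {
  "linear": [
    [-11,-60,0],
    [-11,-60,0],
    [-11,-60,0],
    [-11,-60,0],
    [-11,-60,0],
    [-11,-60,0],
    [-11,-60,0],
    [-11,-60,0],
    [-11,-60,0],
    [-11,-60,0]
  ],
  "delta_rot": [
    [0,0,0],
    [0,0,0],
    [0,0,0],
    [0,0,0],
    [0,0,0],
    [0,0,0],
    [0,0,0],
    [0,0,0],
    [0,0,0],
    [0,0,0]
  ],
  "grip": [87,87,87,87,87,87,87,87,87,87]
}}

```text
time_s: 5.25
tcp_pos: [0.4778, 0.0733, 0.2231]
ee_rot: [[-0.94, -0.341, 0.001], [-0.341, 0.94, 0.001], [-0.001, 0.0, -1.0]]
wrist_force: [0.3, 1.1, -0.3]
gripper_width: 0.997
gripper_force: 0.0
```

```bash
cat >> h.py <<'E'
def st():
    s=sense();R=np.array(s["ee_rot"])
    print("t",round(s["time_s"],2),"tcp",np.round(np.array(s["tcp_pos"])*1000,1).tolist(),"yaw",round(np.degrees(np.arctan2(R[1,0],R[0,0])),2),"tilt",np.round(R[:2,2],4).tolist(),"J",np.round(s["joints"],0).tolist(),"F",np.round(s["wrist_force"],1).tolist(),"g",round(s["gripper_width"]*87,1),round(s["gripper_force"],1))
    return s,R,np.array(s["tcp_pos"])
def to(xy,yaw=None):
    "tool-frame mm shift to world point (m), 2 or 3 coords"
    s=sense();p=np.array(s["tcp_pos"]);t=p.copy();t[:len(xy)]=xy
    return np.round(np.array(s["ee_rot"]).T@(t-p)*1000,1).tolist()
def look(names,c="wrist"):
    d=cam(c)
    for n in names:
        for r in landmark_of(c,n)[:2]: print(c,n,round(r["score"],2),np.round(r["point"]).tolist(),np.round(at_z(d,r["point"],Z[n])*1000,1).tolist()[:2])
    return d
E
python3 - <<'E'
from h import *
st();d=look(["coral_lid_knob","teal_saucer_well","teal_cup_center","teal_cup_handle"]);cv2.imwrite("pics/w1.png",d["img"][:,:,::-1])
E
```

```text
t 5.25 tcp [477.8, 73.3, 223.1] yaw -160.05 tilt [0.0014, 0.0005] J [28.0, 8.0, -19.0, 0.0, -63.0, -98.0] F [0.3, 1.1, -0.3] g 86.7 0.0
wrist coral_lid_knob 0.72 [191.0, 168.0] [514.3, -80.5]
wrist coral_lid_knob 0.66 [468.0, 196.0] [429.8, 262.7]
wrist teal_saucer_well 0.76 [334.0, 293.0] [628.8, 155.5]
wrist teal_saucer_well 0.69 [238.0, 268.0] [636.1, 11.7]
wrist teal_cup_center 0.69 [181.0, 117.0] [459.6, -106.0]
wrist teal_cup_handle 0.63 [192.0, 167.0] [514.4, -79.9]
```

View pics/w1.png

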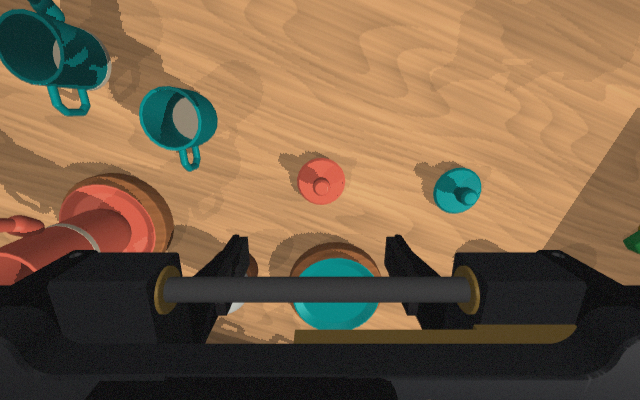

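```bash
cat >> h.py <<'E'
def seg(img,col):
    H=cv2.cvtColor(img,cv2.COLOR_RGB2HSV);h,s,v=[H[...,i].astype(int) for i in range(3)]
    m=((h>80)&(h<100)&(s>110)&(v>40)) if col=="teal" else (((h<8)|(h>172))&(s>110)&(v>90))
    return cv2.morphologyEx(m.astype(np.uint8),cv2.MORPH_OPEN,np.ones((3,3),np.uint8))
def circ(d,mask,z,r):
    "fit world circle (z,r) to hull of a mask; returns centre, rms mm"
    c=max(cv2.findContours(mask,cv2.RETR_EXTERNAL,cv2.CHAIN_APPROX_NONE)[0],key=cv2.contourArea)
    P=np.array([at_z(d,q,z)[:2] for q in c[:,0]])
    f=least_squares(lambda a:np.hypot(*(P-a).T)-r,np.median(P,0),loss="soft_l1",f_scale=.001)
    return f.x*1000,np.median(abs(f.fun))*1000
def comp(m,uv,win=45):
    n,l=cv2.connectedComponents(m); k=np.bincount(l[max(0,int(uv[1])-6):int(uv[1])+7,max(0,int(uv[0])-6):int(uv[0])+7].ravel(),minlength=n);k[0]=0
    return (l==k.argmax()).astype(np.uint8)
E
python3 - <<'E'
from h import *
d=cam("wrist")
for c,uv in(("coral",(321,187)),("teal",(460,193))):
    print(c,circ(d,comp(seg(d["img"],c),uv),.013,.033),"knob",at_z(d,(321,187) if c=="coral" else (466,197),.038)*1000)
for c in("coral","teal"):
  for r in silhouettes("wrist",c+"_lid_knob")[:3]: print(c,r["score"],np.round(r["point"]),r["mask"].sum())
st()
E
```

```text
coral (array([481.00624959,  79.97546951]), np.float64(1.4713982273481667)) knob [480.63032637  81.90118946  38.        ]
teal (array([429.44299887, 259.23503047]), np.float64(1.5926581114384595)) knob [429.89449317 261.13456164  38.        ]
coral 0.96 [318. 179.] 1759
teal 0.57 [453. 191.] 1764
t 5.65 tcp [476.5, 76.2, 222.7] yaw -159.94 tilt [0.0002, 0.0002] J [28.0, 8.0, -19.0, -0.0, -63.0, -98.0] F [0.7, -0.9, 0.3] g 87.0 0.0
```

Request:
{"api": "step_arm", "payload": {
  "linear": [
    [-5.5,2.5,0],
    [0,0,50],
    [0,0,50],
    [0,0,40],
    [0,0,20],
    [0,0,20],
    [0,0,15],
    [0,0,6],
    [0,0,0],
    [0,0,0]
  ],
  "delta_rot": [
    [0,0,0],
    [0,0,0],
    [0,0,0],
    [0,0,0],
    [0,0,0],
    [0,0,0],
    [0,0,0],
    [0,0,0],
    [0,0,0],
    [0,0,0]
  ],
  "grip": [60,60,60,60,60,60,60,60,60,60]
}}

```text
time_s: 6.9
tcp_pos: [0.4817, 0.0798, 0.0222]
ee_rot: [[-0.94, -0.341, 0.001], [-0.341, 0.94, 0.001], [-0.001, 0.0, -1.0]]
wrist_force: [-0.7, -0.7, 0.2]
gripper_width: 0.692
gripper_force: 0.0
```

```bash
python3 - <<'E'
from h import *
st();d=look(["coral_lid_knob"]);cv2.imwrite("pics/w2.png",d["img"][:,:,::-1])
E
```

```text
t 6.9 tcp [481.7, 79.8, 22.2] yaw -160.04 tilt [0.0013, 0.0005] J [29.0, 24.0, -33.0, 0.0, -34.0, -99.0] F [-0.7, -0.7, 0.2] g 60.2 0.0
wrist coral_lid_knob 0.86 [317.0, 257.0] [479.3, 78.8]
```

View pics/w2.png

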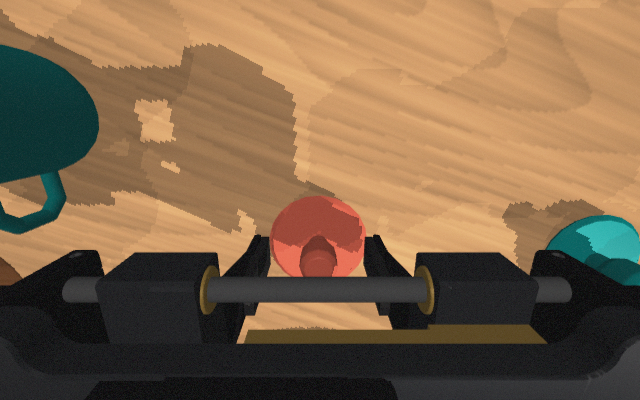

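Request:
{"api": "step_arm", "payload": {
  "linear": [
    [1,0,0],
    [0,0,0],
    [0,0,0],
    [0,0,0],
    [0,0,0],
    [0,0,0],
    [0,0,0],
    [0,0,0]
  ],
  "delta_rot": [
    [0,0,0],
    [0,0,0],
    [0,0,0],
    [0,0,0],
    [0,0,0],
    [0,0,0],
    [0,0,0],
    [0,0,0]
  ],
  "grip": [60,10,10,10,10,10,10,10]
}}

```text
time_s: 8.0
tcp_pos: [0.4802, 0.079, 0.0215]
ee_rot: [[-0.94, -0.341, -0.0], [-0.341, 0.94, -0.0], [0.0, -0.0, -1.0]]
wrist_force: [1.0, 0.3, -1.4]
gripper_width: 0.24
gripper_force: 30.0
```

Request:
{"api": "step_arm", "payload": {
  "linear": [
    [0,0,-4],
    [0,0,-10],
    [0,0,-25],
    [0,0,-35],
    [0,0,-40],
    [0,0,-40],
    [0,0,-35],
    [0,0,-25],
    [0,0,-10],
    [0,0,0]
  ],
  "delta_rot": [
    [0,0,0],
    [0,0,0],
    [0,0,0],
    [0,0,0],
    [0,0,0],
    [0,0,0],
    [0,0,0],
    [0,0,0],
    [0,0,0],
    [0,0,0]
  ],
  "grip": [10,10,10,10,10,10,10,10,10,10]
}}

```text
time_s: 9.25
tcp_pos: [0.4801, 0.079, 0.2458]
ee_rot: [[-0.94, -0.341, 0.001], [-0.341, 0.94, 0.001], [-0.001, 0.0, -1.0]]
wrist_force: [0.1, 0.1, -1.4]
gripper_width: 0.239
gripper_force: 30.0
```

```bash
python3 - <<'E'
from h import *
st();d=look(["coral_pot_center","teal_cup_center","teal_cup_handle","teal_pot_center","teal_pot_handle"]);cv2.imwrite("pics/w3.png",d["img"][:,:,::-1])
E
```

```text
t 9.25 tcp [480.1, 79.0, 245.8] yaw -160.08 tilt [0.0005, 0.0007] J [29.0, 7.0, -16.0, -0.0, -66.0, -99.0] F [0.1, 0.1, -1.4] g 20.8 30.0
wrist coral_pot_center 0.68 [59.0, 249.0] [633.6, -168.3]
wrist teal_cup_center 0.74 [186.0, 118.0] [464.1, -104.2]
wrist teal_cup_center 0.42 [196.0, 160.0] [512.3, -80.3]
wrist teal_cup_handle 0.65 [194.0, 162.0] [515.9, -81.3]
wrist teal_pot_center 0.6 [78.0, 53.0] [434.7, -236.4]
wrist teal_pot_center 0.3 [513.0, 275.0] [519.5, 406.0]
wrist teal_pot_handle 0.7 [88.0, 106.0] [490.1, -216.0]
```

View pics/w3.png

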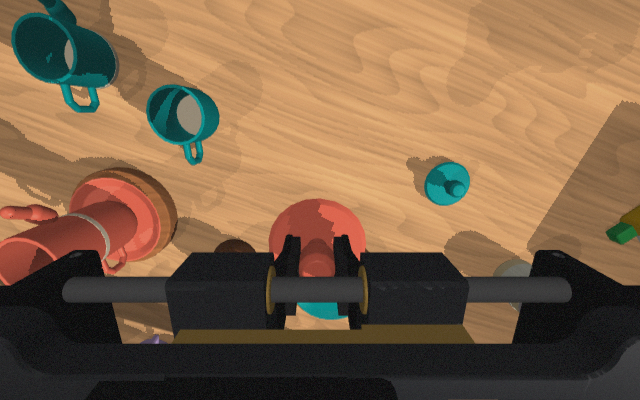

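Request:
{"api": "step_arm", "payload": {
  "linear": [
    [-8,-14,0],
    [-18,-33,-5],
    [-20,-40,-5],
    [-20,-40,-5],
    [-20,-40,-5],
    [-20,-40,0],
    [-18,-33,0],
    [-12,-20,0],
    [-6,-9,0],
    [0,0,0]
  ],
  "delta_rot": [
    [0,0,0],
    [0,0,0],
    [0,0,0],
    [0,0,0],
    [0,0,0],
    [0,0,0],
    [0,0,0],
    [0,0,0],
    [0,0,0],
    [0,0,0]
  ],
  "grip": [10,10,10,10,10,10,10,10,10,10]
}}

```text
time_s: 10.8
tcp_pos: [0.7056, -0.1261, 0.2644]
ee_rot: [[-0.94, -0.34, -0.001], [-0.34, 0.94, 0.0], [0.001, 0.001, -1.0]]
wrist_force: [-0.8, -0.0, -1.0]
gripper_width: 0.236
gripper_force: 30.0
```

```bash
python3 - <<'E'
from h import *
st();d=look(["coral_pot_center","teal_cup_center","teal_cup_handle","teal_pot_center","teal_pot_handle"]);cv2.imwrite("pics/w4.png",d["img"][:,:,::-1])
E
```

```text
t 10.8 tcp [705.6, -126.1, 264.4] yaw -160.12 tilt [-0.0015, 0.0001] J [3.0, 30.0, 20.0, -0.0, -79.0, -73.0] F [-0.8, -0.0, -1.0] g 20.5 30.0
wrist coral_pot_center 0.62 [299.0, 116.0] [635.8, -170.5]
wrist teal_cup_handle 0.92 [404.0, 44.0] [514.0, -80.8]
```

View pics/w4.png

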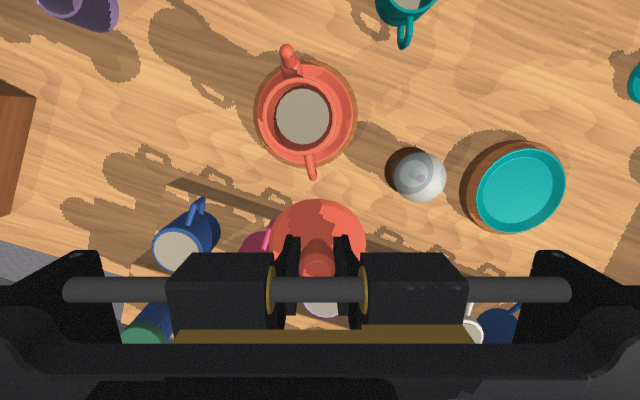

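```bash
cat >> h.py <<'E'
def mouth(d,p0,z,r,rng=.012,show=None):
    "centre maximising ring(r+2mm)-ring(r-2mm) value contrast"
    v=cv2.GaussianBlur(d["img"][...,0].astype(np.float32) if show!="g" else d["img"][...,1].astype(np.float32),(3,3),0)
    a=np.linspace(0,2*np.pi,72,endpoint=False);M=d["world_to_cam"]
    def S(c):
        o=[]
        for rr in(r+.002,r-.002):
            P=np.c_[c[0]+rr*np.cos(a),c[1]+rr*np.sin(a),np.full(72,z),np.ones(72)]@M.T
            u=(d["cx"]-d["fx"]*P[:,0]/P[:,2]).astype(np.float32);w=(d["cy"]+d["fy"]*P[:,1]/P[:,2]).astype(np.float32)
            o.append(cv2.remap(v,u[None],w[None],cv2.INTER_LINEAR)[0])
        return np.mean(np.clip(o[0]-o[1],-40,40))
    g=np.arange(-rng,rng+1e-9,.0005)
    best=max(((S((p0[0]+i,p0[1]+j)),p0[0]+i,p0[1]+j) for i in g for j in g))
    return np.round(np.array(best[1:])*1000,1),round(float(best[0]),1)
E
python3 - <<'E'
from h import *
d=cam("wrist");s,R,p=st()
print("mouth",mouth(d,(.635,-.163),.1635,.0295,.02))
print("floor center px->z", at_z(d,(302,117),.1635)*1000, at_z(d,(302,117),.10)*1000)
z=p[2]-.0085
c,e=circ(d,comp(seg(d["img"],"coral"),(318,225)),z,.033);print("lid",c,e,"tool off",R.T@(np.append(c/1000,z)-p)*1000)
print("saucer",circ(d,comp(seg(d["img"],"teal"),(520,190)),.041 -.005,.064))
t=cam("top");print("top mouth",mouth(t,(.635,-.163),.1635,.0295,.02));print("top saucer",circ(t,comp(seg(t["img"],"teal"),(287,170)),.036,.064))
t=cam("scene");print("scene saucer",circ(t,comp(seg(t["img"],"teal"),(314,265)),.036,.064))
E
```

```text
t 11.15 tcp [705.1, -124.9, 266.2] yaw -160.03 tilt [0.0007, 0.0001] J [3.0, 30.0, 20.0, -0.0, -79.0, -73.0] F [0.2, 1.1, 0.5] g 20.9 30.0
mouth (array([ 638., -168.]), 40.0)
floor center px->z [ 634.82983685 -164.88490831  163.5       ] [ 636.66905104 -167.51593809  100.        ]
lid [ 697.53404737 -128.02115112] 6.825889931253545 tool off [ 8.2201187  -0.3106808   8.49408551]
saucer (array([629.69223896, 156.73044178]), np.float64(1.8899816958233944))
top mouth (array([ 638.5, -168.5]), 29.3)
top saucer (array([630.84595815, 156.51152631]), np.float64(2.6676237079270027))
scene saucer (array([636.81789442, 140.20192546]), np.float64(9.98908880496623))
```

```bash
sed -i 's/-40,40)/-90,90)/' h.py; python3 - <<'E'
from h import *
d=cam("wrist");s,R,p=st()
print("mouth",mouth(d,(.636,-.167),.1635,.0295,.008))
m=comp(seg(d["img"],"coral"),(318,225)); r,c=np.nonzero(m);print("lid rows",r.min(),"cols",c.min(),c.max())
a=np.linspace(0,2*np.pi,180)
for off in(-3,0,3):
  for h in (.0075,):
    q=np.array([proj(d,p+R@np.array([off/1e3+.033*np.cos(t),.033*np.sin(t),h])) for t in a]);print(off,q[:,1].min(),q[:,0].min(),q[:,0].max())
print("coral handle px->",at_z(d,(313,177),.14)*1000)
E
```

```text
t 11.3 tcp [705.3, -125.2, 265.9] yaw -160.05 tilt [0.0004, 0.0] J [3.0, 30.0, 20.0, -0.0, -79.0, -73.0] F [-0.2, 0.2, -0.8] g 20.3 30.0
mouth (array([ 636.5, -167.5]), 80.5)
lid rows 199 cols 268 365
-3 201.61822024807893 267.4782089151304 366.95970314136457
0 197.0442370851269 267.24140338718126 367.20807673224766
3 192.42303016886964 267.0022763681021 367.45888453996196
coral handle px-> [ 688.19680541 -135.76080133  140.        ]
```

Request:
{"api": "step_arm", "payload": {
  "linear": [
    [10,-2.3,0],
    [20,-4,0],
    [25,-5,0],
    [18,-4,0],
    [7.4,-1,0],
    [0,0,20],
    [0,0,25],
    [0,0,18],
    [0,0,10],
    [0,0,2]
  ],
  "delta_rot": [
    [0,0,0],
    [0,0,0],
    [0,0,0],
    [0,0,0],
    [0,0,0],
    [0,0,0],
    [0,0,0],
    [0,0,0],
    [0,0,0],
    [0,0,0]
  ],
  "grip": [10,10,10,10,10,10,10,10,10,10]
}}

```text
time_s: 12.55
tcp_pos: [0.6354, -0.1682, 0.19]
ee_rot: [[-0.94, -0.341, -0.001], [-0.341, 0.94, -0.0], [0.001, 0.0, -1.0]]
wrist_force: [-0.4, -0.2, 0.1]
gripper_width: 0.235
gripper_force: 30.0
```

Request:
{"api": "step_arm", "payload": {
  "linear": [
    [0,0,3],
    [0,0,3],
    [0,0,2],
    [0,0,2],
    [0,0,1],
    [0,0,1]
  ],
  "delta_rot": [
    [0,0,0],
    [0,0,0],
    [0,0,0],
    [0,0,0],
    [0,0,0],
    [0,0,0]
  ],
  "grip": [10,10,10,10,10,10]
}}

```text
time_s: 13.3
tcp_pos: [0.6355, -0.1682, 0.1786]
ee_rot: [[-0.94, -0.341, 0.0], [-0.341, 0.94, -0.0], [-0.0, -0.0, -1.0]]
wrist_force: [-0.5, -1.1, -1.7]
gripper_width: 0.241
gripper_force: 30.0
```

Request:
{"api": "step_arm", "payload": {
  "linear": [
    [0,0,0.8],
    [0,0,0.7],
    [0,0,0]
  ],
  "delta_rot": [
    [0,0,0],
    [0,0,0],
    [0,0,0]
  ],
  "grip": [10,10,10]
}}

```text
time_s: 13.68
tcp_pos: [0.6354, -0.1682, 0.177]
ee_rot: [[-0.94, -0.341, -0.0], [-0.341, 0.94, -0.0], [0.0, 0.0, -1.0]]
wrist_force: [-0.1, 0.5, -1.7]
gripper_width: 0.234
gripper_force: 30.0
```

Request:
{"api": "step_arm", "payload": {
  "linear": [
    [0,0,0.7],
    [0,0,0.5],
    [0,0,0]
  ],
  "delta_rot": [
    [0,0,0],
    [0,0,0],
    [0,0,0]
  ],
  "grip": [10,10,10]
}}

```text
time_s: 14.05
tcp_pos: [0.6354, -0.1682, 0.1758]
ee_rot: [[-0.94, -0.341, -0.0], [-0.341, 0.94, -0.0], [0.0, 0.0, -1.0]]
wrist_force: [0.7, -0.6, -0.4]
gripper_width: 0.237
gripper_force: 30.0
```

Request:
{"api": "step_arm", "payload": {
  "linear": [
    [0,0,0.6],
    [0,0,0.4],
    [0,0,0]
  ],
  "delta_rot": [
    [0,0,0],
    [0,0,0],
    [0,0,0]
  ],
  "grip": [10,10,10]
}}

```text
time_s: 14.42
tcp_pos: [0.6356, -0.1683, 0.1755]
ee_rot: [[-0.94, -0.341, 0.001], [-0.341, 0.94, -0.0], [-0.001, -0.001, -1.0]]
wrist_force: [-1.0, 1.0, 2.0]
gripper_width: 0.236
gripper_force: 30.0
```

```bash
python3 - <<'E'
from h import *
for _ in range(4): st();d=cam("scene")
cv2.imwrite("pics/s2.png",cv2.resize(d["img"][120:270,120:300,::-1],None,fx=4,fy=4))
E
```

```text
t 14.43 tcp [635.6, -168.3, 175.5] yaw -160.06 tilt [0.0009, -0.0003] J [-1.0, 27.0, 2.0, 0.0, -64.0, -69.0] F [-1.0, 1.0, 2.0] g 20.5 30.0
t 14.47 tcp [635.7, -168.3, 175.5] yaw -160.06 tilt [0.0009, -0.0004] J [-1.0, 27.0, 2.0, 0.0, -64.0, -69.0] F [-1.2, 1.0, 2.5] g 20.7 30.0
t 14.53 tcp [635.7, -168.3, 175.5] yaw -160.06 tilt [0.001, -0.0004] J [-1.0, 27.0, 2.0, 0.0, -64.0, -69.0] F [0.4, 0.4, 2.6] g 20.6 30.0
t 14.57 tcp [635.6, -168.3, 175.5] yaw -160.06 tilt [0.0009, -0.0003] J [-1.0, 27.0, 2.0, 0.0, -64.0, -69.0] F [-1.6, -0.3, 3.6] g 20.6 30.0
```

View pics/s2.png

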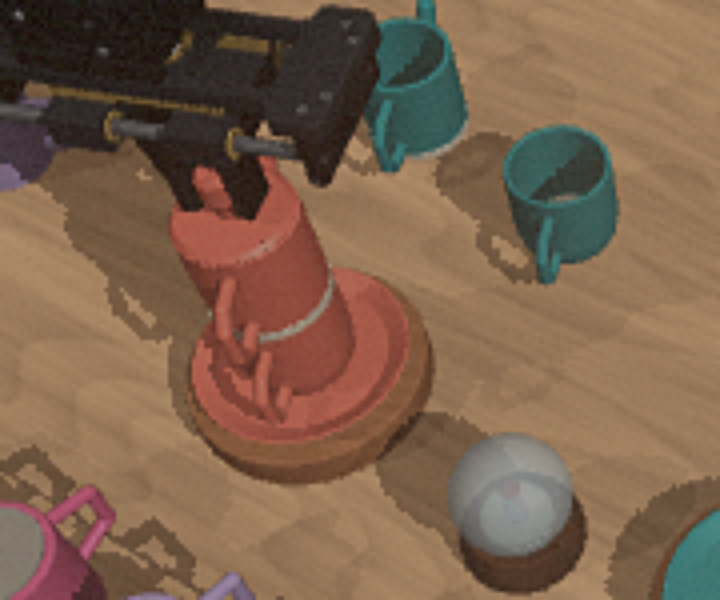

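Request:
{"api": "step_arm", "payload": {
  "linear": [
    [0,0,0],
    [0,0,0],
    [0,0,0],
    [0,0,0],
    [0,0,-5],
    [0,0,-15],
    [0,0,-30],
    [0,0,-30],
    [20,0,-10],
    [20,0,0]
  ],
  "delta_rot": [
    [0,0,0],
    [0,0,0],
    [0,0,0],
    [0,0,0],
    [0,0,0],
    [0,0,0],
    [0,0,0],
    [0,0,0],
    [0,0,0],
    [0,0,0]
  ],
  "grip": [45,45,45,45,45,45,45,45,87,87]
}}

```text
time_s: 15.88
tcp_pos: [0.5968, -0.1822, 0.2662]
ee_rot: [[-0.94, -0.341, 0.002], [-0.341, 0.94, 0.0], [-0.002, -0.001, -1.0]]
wrist_force: [-0.2, -0.1, -0.7]
gripper_width: 0.663
gripper_force: 0.0
```

Request:
{"api": "step_arm", "payload": {
  "linear": [
    [20,0,0],
    [10,0,0],
    [0,0,0]
  ],
  "delta_rot": [
    [0,0,0],
    [0,0,0],
    [0,0,0]
  ],
  "grip": [87,87,87]
}}

```text
time_s: 16.25
tcp_pos: [0.5688, -0.1924, 0.2653]
ee_rot: [[-0.94, -0.34, 0.0], [-0.34, 0.94, 0.0], [-0.0, -0.0, -1.0]]
wrist_force: [-0.1, 0.2, -0.3]
gripper_width: 0.966
gripper_force: 0.0
```

```bash
python3 - <<'E'
from h import *
st();d=look(["coral_lid_knob","teal_cup_center","teal_cup_handle","teal_pot_center","teal_pot_handle"]);cv2.imwrite("pics/w5.png",d["img"][:,:,::-1])
E
```

```text
t 16.25 tcp [568.8, -192.4, 265.3] yaw -160.11 tilt [0.0004, 0.0001] J [-3.0, 18.0, 1.0, -0.0, -73.0, -67.0] F [-0.1, 0.2, -0.3] g 84.1 0.0
wrist coral_lid_knob 0.61 [316.0, 280.0] [730.5, -135.9]
wrist teal_cup_center 0.81 [403.0, 123.0] [463.0, -107.3]
wrist teal_cup_handle 0.6 [405.0, 163.0] [511.4, -81.9]
wrist teal_pot_center 0.71 [317.0, 66.0] [437.9, -239.1]
wrist teal_pot_handle 0.84 [314.0, 116.0] [495.2, -223.3]
```

View pics/w5.png

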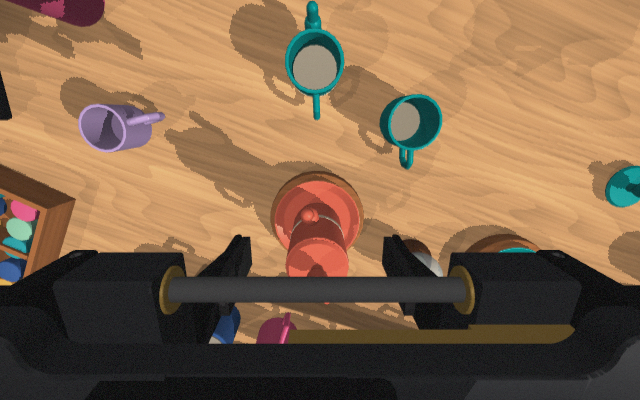

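```bash
python3 - <<'E'
from h import *
d=cam("wrist");st()
im=d["img"]
for n,uv,z,r,ro,h in(("cup",(411,122),.066,.030,.034,(406,163)),("pot",(315,62),.075,.0295,.034,(317,115))):
    p=at_z(d,uv,z)[:2]
    print(n,"eye",p*1000,"in",mouth(d,p,z,r,.008,"g"),)
    m=seg(im,"teal");c=max(cv2.findContours(comp(m,(uv[0],uv[1]+33)),cv2.RETR_EXTERNAL,cv2.CHAIN_APPROX_NONE)[0],key=cv2.contourArea)
    # handle azimuth: mean direction of mask pixels beyond 45 mm at handle height
    ys,xs=np.nonzero(comp(m,(uv[0],uv[1]+33)));zz=Z["teal_%s_handle"%n]
    P=np.array([at_z(d,q,zz)[:2] for q in zip(xs,ys)]);c0=mouth(d,p,z,r,.008,"g")[0]/1000
    v=P-c0;k=(np.hypot(*v.T)>.045)&(v[:,0]>0.01)&(np.hypot(*v.T)<.07);print("handle",k.sum(),np.median(v[k],0)*1000,np.degrees(np.arctan2(*np.mean(v[k],0)[::-1])))
cv2.imwrite("pics/w5c.png",cv2.resize(im[0:185,260:460,::-1],None,fx=3,fy=3,interpolation=cv2.INTER_CUBIC))
E
```

```text
t 16.6 tcp [569.9, -191.9, 264.5] yaw -160.05 tilt [-0.0004, 0.0001] J [-3.0, 18.0, 1.0, -0.0, -73.0, -67.0] F [0.5, -0.1, 0.0] g 86.7 0.0
cup eye [ 462.06375915 -107.93048155] in (array([ 460.1, -102.9]), 55.2)
handle 129 [48.10622993 21.9025024 ] 23.707497266583353
pot eye [ 440.83027935 -241.08590914] in (array([ 439.3, -242.1]), 43.4)
handle 82 [49.37252788 20.30202154] 22.27011434092311
```

View pics/w5c.png

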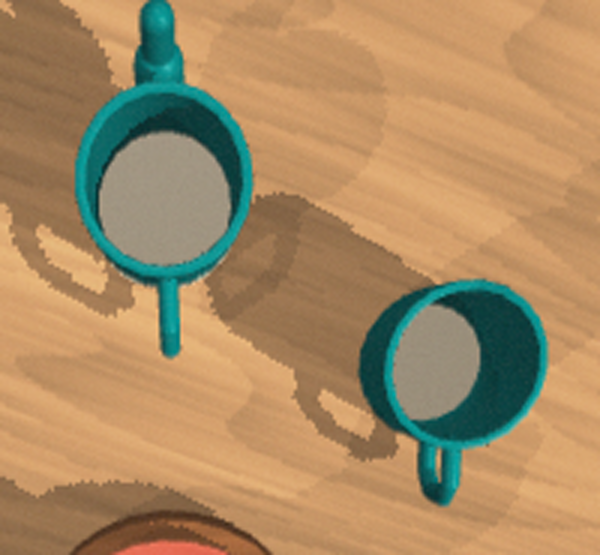

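Request:
{"api": "step_arm", "payload": {
  "linear": [
    [12,20,0],
    [20,34,0],
    [20,33,10],
    [14,22,25],
    [7,12,30],
    [0,0,40],
    [0,0,30],
    [0,0,20],
    [0,0,9],
    [0,0,0]
  ],
  "delta_rot": [
    [0,0,-0.02],
    [0,0,-0.02],
    [0,0,0],
    [0,0,0],
    [0,0,0],
    [0,0,0],
    [0,0,0],
    [0,0,0],
    [0,0,0],
    [0,0,0]
  ],
  "grip": [87,87,87,87,87,87,87,87,87,87]
}}

```text
time_s: 17.85
tcp_pos: [0.4574, -0.1063, 0.1007]
ee_rot: [[-0.926, -0.378, -0.001], [-0.378, 0.926, -0.0], [0.001, 0.0, -1.0]]
wrist_force: [-0.7, -0.3, 0.0]
gripper_width: 0.999
gripper_force: 0.0
```

```bash
python3 - <<'E'
from h import *
st();d=cam("wrist");cv2.imwrite("pics/w6.png",d["img"][:,:,::-1])
print(mouth(d,(.460,-.103),.066,.030,.008,"g"))
E
```

```text
t 17.85 tcp [457.4, -106.3, 100.7] yaw -157.77 tilt [-0.0007, -0.0002] J [7.0, 15.0, -30.0, 0.0, -45.0, -75.0] F [-0.7, -0.3, 0.0] g 87.0 0.0
(array([ 459.5, -103. ]), 50.2)
```

View pics/w6.png

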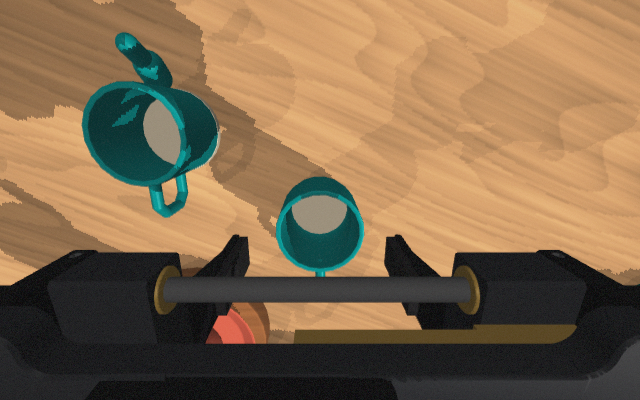

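Request:
{"api": "step_arm", "payload": {
  "linear": [
    [-3.4,2,0],
    [0,0,15],
    [0,0,20],
    [0,0,18],
    [0,0,12],
    [0,0,7],
    [0,0,0]
  ],
  "delta_rot": [
    [0,0,0],
    [0,0,0],
    [0,0,0],
    [0,0,0],
    [0,0,0],
    [0,0,0],
    [0,0,0]
  ],
  "grip": [87,87,87,87,87,87,87]
}}

```text
time_s: 18.77
tcp_pos: [0.4598, -0.1031, 0.0288]
ee_rot: [[-0.926, -0.378, -0.0], [-0.378, 0.926, -0.0], [0.0, -0.0, -1.0]]
wrist_force: [0.0, -0.0, -0.5]
gripper_width: 1.002
gripper_force: 0.0
```

Request:
{"api": "step_arm", "payload": {
  "linear": [
    [0,0,0],
    [0,0,0],
    [0,0,0],
    [0,0,0],
    [0,0,0],
    [0,0,0]
  ],
  "delta_rot": [
    [0,0,0],
    [0,0,0],
    [0,0,0],
    [0,0,0],
    [0,0,0],
    [0,0,0]
  ],
  "grip": [55,55,55,55,55,55]
}}

```text
time_s: 19.52
tcp_pos: [0.46, -0.1031, 0.0293]
ee_rot: [[-0.926, -0.378, 0.001], [-0.378, 0.926, -0.0], [-0.001, -0.0, -1.0]]
wrist_force: [-0.5, 0.6, 4.9]
gripper_width: 0.779
gripper_force: 30.0
```

Request:
{"api": "step_arm", "payload": {
  "linear": [
    [0,0,-3],
    [0,0,-10],
    [0,0,-25],
    [0,0,-35],
    [0,0,-40],
    [-10,5,-30],
    [-20,10,-15],
    [-35,17,0],
    [-40,20,0],
    [-40,20,0]
  ],
  "delta_rot": [
    [0,0,0],
    [0,0,0],
    [0,0,0],
    [0,0,0],
    [0,0,0],
    [0,0,0],
    [0,0,0],
    [0,0,0],
    [0,0,0],
    [0,0,0]
  ],
  "grip": [55,55,55,55,55,55,55,55,55,55]
}}

```text
time_s: 20.78
tcp_pos: [0.567, 0.0192, 0.1871]
ee_rot: [[-0.926, -0.378, -0.0], [-0.378, 0.926, 0.0], [0.0, 0.0, -1.0]]
wrist_force: [-0.0, -0.7, -1.5]
gripper_width: 0.781
gripper_force: 30.0
```

Request:
{"api": "step_arm", "payload": {
  "linear": [
    [-40,20,0],
    [-40,20,0],
    [-40,20,0],
    [-35,18,0],
    [-25,12,0],
    [-15,7,0],
    [-8,3,0],
    [0,0,0]
  ],
  "delta_rot": [
    [0,0,0],
    [0,0,0],
    [0,0,0],
    [0,0,0],
    [0,0,0],
    [0,0,0],
    [0,0,0],
    [0,0,0]
  ],
  "grip": [55,55,55,55,55,55,55,55]
}}

```text
time_s: 21.78
tcp_pos: [0.7166, 0.1876, 0.1863]
ee_rot: [[-0.926, -0.378, -0.001], [-0.378, 0.926, -0.0], [0.001, 0.0, -1.0]]
wrist_force: [-0.3, -0.5, -2.5]
gripper_width: 0.787
gripper_force: 30.0
```

```bash
python3 - <<'E'
from h import *
s,R,p=st();d=look(["teal_saucer_well"]);cv2.imwrite("pics/w7.png",d["img"][:,:,::-1])
m=seg(d["img"],"teal")
uv=proj(d,(.63,.157,.03));print(uv);mm=comp(m,uv);print(mm.sum())
for r in(.060,.062,.064): print(r,circ(d,mm,.041 if r>.063 else .038,r))
t=cam("top");print("top saucer",circ(t,comp(seg(t["img"],"teal"),(287,170)),.041,.064))
# held cup rim, tool frame
print("cup off", mouth(d,p[:2],p[2]+.066-.0293,.030,.008,"g")[0]-p[:2]*1000)
E
```

```text
t 21.77 tcp [716.6, 187.6, 186.3] yaw -157.78 tilt [-0.0011, -0.0003] J [27.0, 35.0, 17.0, -0.0, -72.0, -95.0] F [-0.3, -0.5, -2.5] g 68.5 30.0
wrist teal_saucer_well 0.82 [323.0, 103.0] [627.3, 158.3]
[321.16346548 104.86469422]
12044
0.06 (array([629.24765051, 156.95352827]), np.float64(1.867265122807004))
0.062 (array([629.6595946 , 157.12953437]), np.float64(0.23795770418898882))
0.064 (array([630.96047277, 157.61492371]), np.float64(2.5819665242699554))
top saucer (array([630.34719543, 155.81571928]), np.float64(2.9442347323406954))
cup off [-1.01043718 -0.49798669]
```

View pics/w7.png

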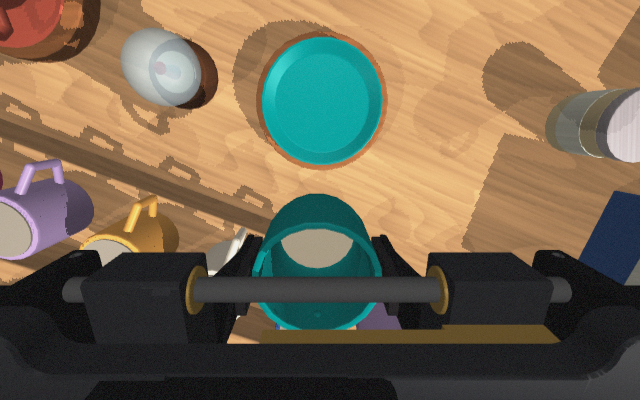

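Request:
{"api": "step_arm", "payload": {
  "linear": [
    [10,0.6,0],
    [22,1,0],
    [25,1,0],
    [22,1,0],
    [12.5,1,10],
    [0,0,25],
    [0,0,35],
    [0,0,28],
    [0,0,17],
    [0,0,5]
  ],
  "delta_rot": [
    [0,0,0],
    [0,0,0],
    [0,0,0],
    [0,0,0],
    [0,0,0],
    [0,0,0],
    [0,0,0],
    [0,0,0],
    [0,0,0],
    [0,0,0]
  ],
  "grip": [55,55,55,55,55,55,55,55,55,55]
}}

```text
time_s: 23.18
tcp_pos: [0.6298, 0.1569, 0.0663]
ee_rot: [[-0.926, -0.378, -0.001], [-0.378, 0.926, -0.001], [0.001, -0.0, -1.0]]
wrist_force: [0.9, -0.6, -2.0]
gripper_width: 0.784
gripper_force: 30.0
```

Request:
{"api": "step_arm", "payload": {
  "linear": [
    [0,0,1.5],
    [0,0,1],
    [0,0,1],
    [0,0,0]
  ],
  "delta_rot": [
    [0,0,0],
    [0,0,0],
    [0,0,0],
    [0,0,0]
  ],
  "grip": [55,55,55,55]
}}

```text
time_s: 23.68
tcp_pos: [0.6305, 0.1574, 0.0637]
ee_rot: [[-0.926, -0.378, 0.001], [-0.378, 0.926, 0.0], [-0.001, 0.0, -1.0]]
wrist_force: [0.2, -0.1, -2.5]
gripper_width: 0.781
gripper_force: 30.0
```

Request:
{"api": "step_arm", "payload": {
  "linear": [
    [0,0,1.5],
    [0,0,1],
    [0,0,0.7],
    [0,0,0.3],
    [0,0,0]
  ],
  "delta_rot": [
    [0,0,0],
    [0,0,0],
    [0,0,0],
    [0,0,0],
    [0,0,0]
  ],
  "grip": [55,55,55,55,55]
}}

```text
time_s: 24.3
tcp_pos: [0.6304, 0.1573, 0.0598]
ee_rot: [[-0.926, -0.378, -0.0], [-0.378, 0.926, -0.0], [0.0, -0.0, -1.0]]
wrist_force: [1.0, 0.0, -1.6]
gripper_width: 0.785
gripper_force: 30.0
```

Request:
{"api": "step_arm", "payload": {
  "linear": [
    [0,0,0.5],
    [0,0,0.3],
    [0,0,0]
  ],
  "delta_rot": [
    [0,0,0],
    [0,0,0],
    [0,0,0]
  ],
  "grip": [55,55,55]
}}

```text
time_s: 24.68
tcp_pos: [0.6304, 0.1573, 0.0594]
ee_rot: [[-0.926, -0.378, 0.0], [-0.378, 0.926, 0.0], [-0.0, -0.0, -1.0]]
wrist_force: [-1.3, -0.7, -0.6]
gripper_width: 0.786
gripper_force: 30.0
```

Request:
{"api": "step_arm", "payload": {
  "linear": [
    [0,0,0.5],
    [0,0,0],
    [0,0,0],
    [0,0,0],
    [0,0,0],
    [0,0,0],
    [0,0,-10],
    [0,0,-25],
    [0,0,-40],
    [0,0,-40]
  ],
  "delta_rot": [
    [0,0,0],
    [0,0,0],
    [0,0,0],
    [0,0,0],
    [0,0,0],
    [0,0,0],
    [0,0,0],
    [0,0,0],
    [0,0,0],
    [0,0,0]
  ],
  "grip": [55,55,87,87,87,87,87,87,87,87]
}}

```text
time_s: 25.92
tcp_pos: [0.6304, 0.1573, 0.1754]
ee_rot: [[-0.926, -0.378, 0.001], [-0.378, 0.926, 0.0], [-0.001, -0.0, -1.0]]
wrist_force: [0.9, -0.7, -0.7]
gripper_width: 1.001
gripper_force: 0.0
```

Request:
{"api": "step_arm", "payload": {
  "linear": [
    [-20,0,-30],
    [-40,0,-20],
    [-30,0,0],
    [0,0,0]
  ],
  "delta_rot": [
    [0,0,0],
    [0,0,0],
    [0,0,0],
    [0,0,0]
  ],
  "grip": [87,87,87,87]
}}

```text
time_s: 26.42
tcp_pos: [0.7148, 0.1919, 0.2229]
ee_rot: [[-0.926, -0.378, -0.0], [-0.378, 0.926, 0.0], [-0.0, 0.0, -1.0]]
wrist_force: [-0.3, 0.0, -0.7]
gripper_width: 1.003
gripper_force: 0.0
```

```bash
python3 - <<'E'
from h import *
s,R,p=st();d=look(["teal_cup_handle","teal_cup_center","teal_saucer_well"]);cv2.imwrite("pics/w8.png",d["img"][:,:,::-1])
print(mouth(d,(.63,.157),.096,.030,.008,"g"))
E
```

```text
t 26.43 tcp [714.8, 191.9, 222.9] yaw -157.79 tilt [-0.0001, 0.0002] J [27.0, 34.0, 20.0, -0.0, -76.0, -95.0] F [-0.3, 0.0, -0.7] g 87.3 0.0
wrist teal_cup_handle 0.86 [317.0, 158.0] [687.0, 180.2]
(array([630.5, 157.5]), 74.6)
```

View pics/w8.png

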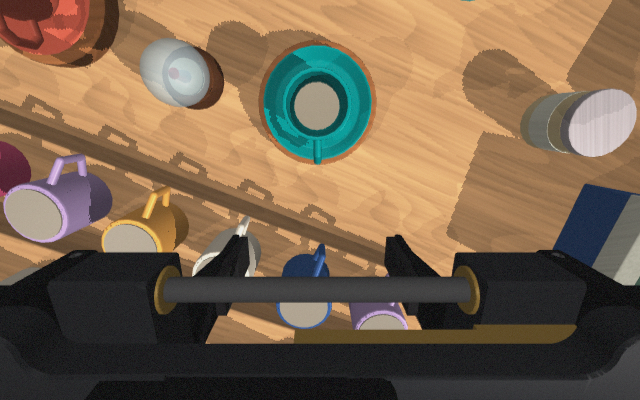

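Request:
{"api": "step_arm", "payload": {
  "linear": [
    [20,-18,-5],
    [36,-33,-5],
    [40,-37,0],
    [40,-37,0],
    [40,-37,0],
    [40,-37,0],
    [40,-36,0],
    [36,-33,0],
    [24,-21,0],
    [10,-9,0]
  ],
  "delta_rot": [
    [0,0,0],
    [0,0,0],
    [0,0,0],
    [0,0,0],
    [0,0,0],
    [0,0,0],
    [0,0,0],
    [0,0,0],
    [0,0,0],
    [0,0,0]
  ],
  "grip": [87,87,87,87,87,87,87,87,87,87]
}}

```text
time_s: 27.88
tcp_pos: [0.523, -0.2091, 0.2343]
ee_rot: [[-0.926, -0.376, 0.001], [-0.376, 0.926, -0.0], [-0.001, -0.0, -1.0]]
wrist_force: [0.1, 0.6, -0.2]
gripper_width: 0.997
gripper_force: 0.0
```

Request:
{"api": "step_arm", "payload": {
  "linear": [
    [0,0,0],
    [0,0,0]
  ],
  "delta_rot": [
    [0,0,0],
    [0,0,0]
  ],
  "grip": [87,87]
}}

```text
time_s: 28.12
tcp_pos: [0.525, -0.207, 0.2337]
ee_rot: [[-0.925, -0.379, 0.0], [-0.379, 0.925, 0.0], [-0.0, -0.0, -1.0]]
wrist_force: [-0.9, -0.8, 0.6]
gripper_width: 1.001
gripper_force: 0.0
```

```bash
python3 - <<'E'
from h import *
s,R,p=st();d=look(["teal_pot_handle","teal_pot_center"]);cv2.imwrite("pics/w9.png",d["img"][:,:,::-1])
c=mouth(d,(.439,-.242),.075,.0295,.008,"g");print(c);c=c[0]/1000
m=comp(seg(d["img"],"teal"),proj(d,(c[0]+.033*.93,c[1]+.033*.37,.074)));ys,xs=np.nonzero(m)
P=np.array([at_z(d,q,.042)[:2] for q in zip(xs,ys)])-c;r=np.hypot(*P.T);k=(r>.054)&(r<.066)&(P[:,0]>0.02);print(k.sum(),np.median(P[k],0)*1000,np.degrees(np.arctan2(*np.median(P[k],0)[::-1])))
E
```

```text
t 28.12 tcp [525.0, -207.0, 233.7] yaw -157.73 tilt [0.0004, 0.0001] J [-5.0, 16.0, -7.0, -0.0, -67.0, -63.0] F [-0.9, -0.8, 0.6] g 87.1 0.0
wrist teal_pot_handle 0.85 [314.0, 152.0] [491.9, -224.4]
wrist teal_pot_center 0.74 [320.0, 103.0] [435.6, -239.5]
(array([ 439., -242.]), 66.5)
51 [54.95031696 21.98454866] 21.80538404471635
```

View pics/w9.png

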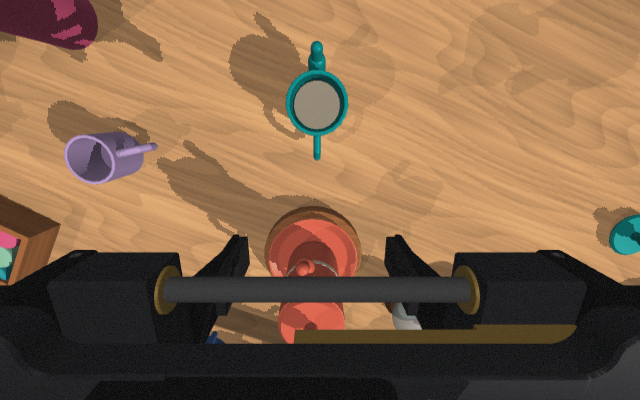

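Request:
{"api": "step_arm", "payload": {
  "linear": [
    [12,0,0],
    [25,0,0],
    [30,0,0],
    [20,0,20],
    [6,0,40],
    [0,0,45],
    [0,0,40],
    [0,0,30],
    [0,0,20],
    [0,0,11]
  ],
  "delta_rot": [
    [0,0,0],
    [0,0,0],
    [0,0,0],
    [0,0,0],
    [0,0,0],
    [0,0,0],
    [0,0,0],
    [0,0,0],
    [0,0,0],
    [0,0,0]
  ],
  "grip": [87,87,87,87,87,87,87,87,87,87]
}}

```text
time_s: 29.52
tcp_pos: [0.4377, -0.2429, 0.0266]
ee_rot: [[-0.926, -0.378, -0.002], [-0.378, 0.926, 0.0], [0.001, 0.001, -1.0]]
wrist_force: [0.3, -0.6, 0.3]
gripper_width: 1.001
gripper_force: 0.0
```

Request:
{"api": "step_arm", "payload": {
  "linear": [
    [0,0,0],
    [0,0,0],
    [0,0,0],
    [0,0,0],
    [0,0,0],
    [0,0,0],
    [0,0,0]
  ],
  "delta_rot": [
    [0,0,0],
    [0,0,0],
    [0,0,0],
    [0,0,0],
    [0,0,0],
    [0,0,0],
    [0,0,0]
  ],
  "grip": [87,55,55,55,55,55,55]
}}

```text
time_s: 30.4
tcp_pos: [0.4389, -0.243, 0.0283]
ee_rot: [[-0.926, -0.378, 0.001], [-0.378, 0.926, -0.0], [-0.001, -0.001, -1.0]]
wrist_force: [-0.8, 2.6, 5.6]
gripper_width: 0.785
gripper_force: 30.0
```

Request:
{"api": "step_arm", "payload": {
  "linear": [
    [0,0,-3],
    [0,0,-10],
    [0,0,-25],
    [0,0,-40],
    [0,0,-40],
    [-10,9,-35],
    [-22,20,-20],
    [-35,32,-7],
    [-40,36,0],
    [-40,36,0]
  ],
  "delta_rot": [
    [0,0,0],
    [0,0,0],
    [0,0,0],
    [0,0,0],
    [0,0,0],
    [0,0,0],
    [0,0,0],
    [0,0,0],
    [0,0,0],
    [0,0,0]
  ],
  "grip": [55,55,55,55,55,55,55,55,55,55]
}}

```text
time_s: 31.65
tcp_pos: [0.5243, -0.0629, 0.2079]
ee_rot: [[-0.926, -0.378, 0.0], [-0.378, 0.926, 0.0], [-0.0, 0.0, -1.0]]
wrist_force: [0.9, -0.0, -2.5]
gripper_width: 0.786
gripper_force: 30.0
```

Request:
{"api": "step_arm", "payload": {
  "linear": [
    [-40,36,0],
    [-40,36,0],
    [-38,34,0],
    [-32,29,0],
    [-20,18,0],
    [-10,10,0],
    [-2,3,0],
    [0,0,0]
  ],
  "delta_rot": [
    [0,0,0],
    [0,0,0],
    [0,0,0],
    [0,0,0],
    [0,0,0],
    [0,0,0],
    [0,0,0],
    [0,0,0]
  ],
  "grip": [55,55,55,55,55,55,55,55]
}}

```text
time_s: 32.65
tcp_pos: [0.6295, 0.1575, 0.2076]
ee_rot: [[-0.926, -0.378, -0.001], [-0.378, 0.926, -0.0], [0.001, -0.0, -1.0]]
wrist_force: [-0.4, -0.1, -3.0]
gripper_width: 0.785
gripper_force: 30.0
```

```bash
python3 - <<'E'
from h import *
s,R,p=st();d=cam("wrist")
c=mouth(d,p[:2],p[2]+.075-.0282,.0295,.008,"g");print(c,c[0]-p[:2]*1000,R.T[:2,:2]@(c[0]-p[:2]*1000))
print(to((.6305,.1575)))
E
```

```text
t 32.65 tcp [629.5, 157.5, 207.6] yaw -157.81 tilt [-0.0007, -0.0003] J [28.0, 25.0, 3.0, -0.0, -68.0, -96.0] F [-0.4, -0.1, -3.0] g 68.3 30.0
(array([623. , 149.5]), 6.4) [-6.4961653  -7.99347614] [ 9.0337808  -4.94839123]
[-1.0, -0.2, -0.0]
```

Request:
{"api": "step_arm", "payload": {
  "linear": [
    [-0.5,0,8],
    [0,0,20],
    [0,0,25],
    [0,0,18],
    [0,0,9],
    [0,0,3],
    [0,0,2],
    [0,0,2],
    [0,0,1],
    [0,0,0]
  ],
  "delta_rot": [
    [0,0,0],
    [0,0,0],
    [0,0,0],
    [0,0,0],
    [0,0,0],
    [0,0,0],
    [0,0,0],
    [0,0,0],
    [0,0,0],
    [0,0,0]
  ],
  "grip": [55,55,55,55,55,55,55,55,55,55]
}}

```text
time_s: 33.95
tcp_pos: [0.6305, 0.1585, 0.1197]
ee_rot: [[-0.926, -0.378, 0.0], [-0.378, 0.926, 0.0], [-0.0, -0.0, -1.0]]
wrist_force: [-0.6, 0.1, -2.1]
gripper_width: 0.789
gripper_force: 30.0
```

Request:
{"api": "step_arm", "payload": {
  "linear": [
    [0,0,0.7],
    [0,0,0.7],
    [0,0,0.3],
    [0,0,0]
  ],
  "delta_rot": [
    [0,0,0],
    [0,0,0],
    [0,0,0],
    [0,0,0]
  ],
  "grip": [55,55,55,55]
}}

```text
time_s: 34.45
tcp_pos: [0.6304, 0.1584, 0.1178]
ee_rot: [[-0.926, -0.378, -0.0], [-0.378, 0.926, -0.0], [0.0, -0.0, -1.0]]
wrist_force: [0.3, 0.2, -2.5]
gripper_width: 0.785
gripper_force: 30.0
```

```bash
python3 - <<'E'
from h import *
s,R,p=st();d=cam("scene");st()
cv2.imwrite("pics/s3.png",cv2.resize(d["img"][190:320,220:400,::-1],None,fx=4,fy=4))
E
```

```text
t 34.45 tcp [630.4, 158.4, 117.8] yaw -157.78 tilt [-0.0001, -0.0001] J [28.0, 29.0, -4.0, 0.0, -57.0, -96.0] F [0.3, 0.2, -2.5] g 68.3 30.0
t 34.5 tcp [630.5, 158.4, 117.8] yaw -157.78 tilt [-0.0, -0.0] J [28.0, 29.0, -4.0, 0.0, -57.0, -96.0] F [0.2, -0.5, -2.6] g 68.1 30.0
```

View pics/s3.png

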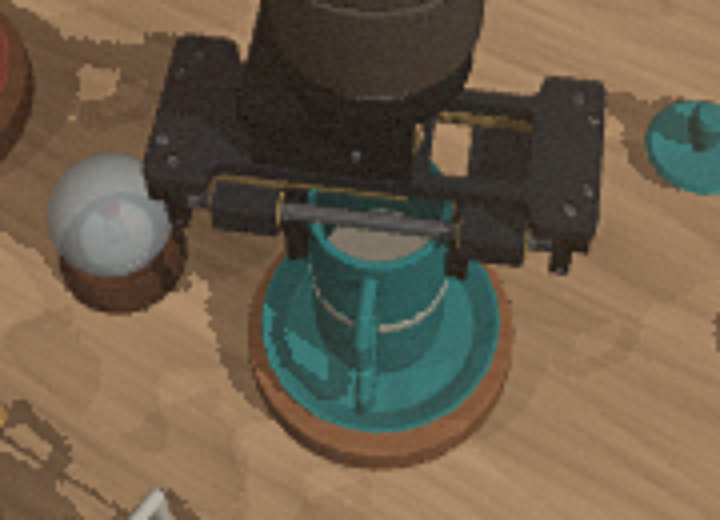

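Request:
{"api": "step_arm", "payload": {
  "linear": [
    [0,0,0.6],
    [0,0,0.4],
    [0,0,0.3],
    [0,0,0]
  ],
  "delta_rot": [
    [0,0,0],
    [0,0,0],
    [0,0,0],
    [0,0,0]
  ],
  "grip": [55,55,55,55]
}}

```text
time_s: 35.0
tcp_pos: [0.6305, 0.1584, 0.1165]
ee_rot: [[-0.926, -0.378, -0.0], [-0.378, 0.926, -0.0], [0.0, 0.0, -1.0]]
wrist_force: [-0.2, -0.4, -2.5]
gripper_width: 0.787
gripper_force: 30.0
```

Request:
{"api": "step_arm", "payload": {
  "linear": [
    [0,0,0.4],
    [0,0,0.3],
    [0,0,0]
  ],
  "delta_rot": [
    [0,0,0],
    [0,0,0],
    [0,0,0]
  ],
  "grip": [55,55,55]
}}

```text
time_s: 35.38
tcp_pos: [0.6306, 0.1585, 0.1164]
ee_rot: [[-0.926, -0.378, 0.001], [-0.378, 0.926, 0.0], [-0.001, -0.0, -1.0]]
wrist_force: [-0.7, -0.7, 0.4]
gripper_width: 0.789
gripper_force: 30.0
```

Request:
{"api": "step_arm", "payload": {
  "linear": [
    [0,0,0.2],
    [0,0,0],
    [0,0,0],
    [0,0,0],
    [0,0,0],
    [0,0,0],
    [0,0,-10],
    [0,0,-25],
    [0,0,-40],
    [0,0,-20]
  ],
  "delta_rot": [
    [0,0,0],
    [0,0,0],
    [0,0,0],
    [0,0,0],
    [0,0,0],
    [0,0,0],
    [0,0,0],
    [0,0,0],
    [0,0,0],
    [0,0,0]
  ],
  "grip": [55,55,87,87,87,87,87,87,87,87]
}}

```text
time_s: 36.62
tcp_pos: [0.6316, 0.1587, 0.2143]
ee_rot: [[-0.926, -0.378, 0.005], [-0.378, 0.926, 0.002], [-0.005, -0.0, -1.0]]
wrist_force: [-0.5, -0.2, -0.1]
gripper_width: 1.0
gripper_force: 0.0
```

Request:
{"api": "step_arm", "payload": {
  "linear": [
    [-20,0,-20],
    [-40,0,-10],
    [-35,0,0],
    [-10,0,0],
    [0,0,0]
  ],
  "delta_rot": [
    [0,0,0],
    [0,0,0],
    [0,0,0],
    [0,0,0],
    [0,0,0]
  ],
  "grip": [87,87,87,87,87]
}}

```text
time_s: 37.25
tcp_pos: [0.7275, 0.1981, 0.2401]
ee_rot: [[-0.926, -0.378, -0.001], [-0.378, 0.926, -0.0], [0.001, -0.0, -1.0]]
wrist_force: [-0.6, 0.1, 0.3]
gripper_width: 1.0
gripper_force: 0.0
```

```bash
python3 - <<'E'
from h import *
s,R,p=st();d=cam("wrist");cv2.imwrite("pics/w10.png",d["img"][:,:,::-1])
print(mouth(d,(.6305,.158),.163,.0295,.008,"g"), proj(d,(.6305,.158,.163)))
print("handle px for yaw 22.2, z .13, r.06:",proj(d,(.6305+.06*.926,.158+.06*.378,.13)),"cup handle",proj(d,(.6305+.058*.926,.1575+.058*.378,.064)))
E
```

```text
t 37.25 tcp [727.5, 198.1, 240.1] yaw -157.78 tilt [-0.0011, -0.0005] J [27.0, 35.0, 24.0, -0.0, -79.0, -95.0] F [-0.6, 0.1, 0.3] g 87.0 0.0
(array([631.5, 158.5]), 72.0) [316.70538048  84.1291983 ]
handle px for yaw 22.2, z .13, r.06: [316.61804336 155.05494813] cup handle [316.17187187 145.34609953]
```

View pics/w10.png

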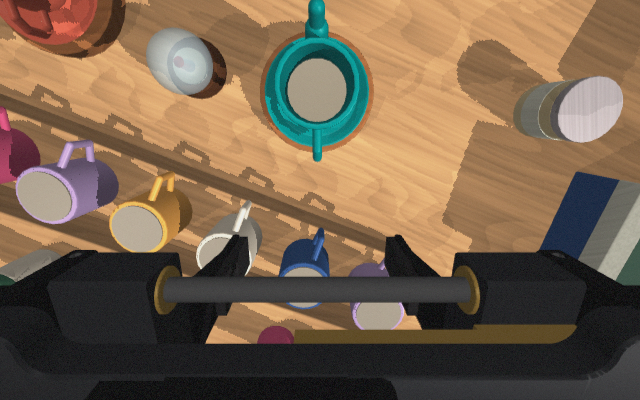

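Request:
{"api": "step_arm", "payload": {
  "linear": [
    [15,10,0],
    [30,20,0],
    [35,24,0],
    [38,26,0],
    [38,26,0],
    [36,24,5],
    [30,19,5],
    [20,14,3],
    [10,6,0],
    [0,0,0]
  ],
  "delta_rot": [
    [0,0,0],
    [0,0,0],
    [0,0,0],
    [0,0,0],
    [0,0,0],
    [0,0,0],
    [0,0,0],
    [0,0,0],
    [0,0,0],
    [0,0,0]
  ],
  "grip": [60,60,60,60,60,60,60,60,60,60]
}}

```text
time_s: 38.55
tcp_pos: [0.4301, 0.2591, 0.2286]
ee_rot: [[-0.925, -0.379, 0.001], [-0.379, 0.925, 0.001], [-0.002, 0.0, -1.0]]
wrist_force: [0.4, 0.5, 0.1]
gripper_width: 0.689
gripper_force: 0.0
```

Request:
{"api": "step_arm", "payload": {
  "linear": [
    [0,0,0],
    [0,0,0]
  ],
  "delta_rot": [
    [0,0,0],
    [0,0,0]
  ],
  "grip": [60,60]
}}

```text
time_s: 38.8
tcp_pos: [0.4311, 0.2592, 0.2275]
ee_rot: [[-0.926, -0.377, -0.0], [-0.377, 0.926, -0.0], [0.0, -0.0, -1.0]]
wrist_force: [-0.4, -0.3, 0.0]
gripper_width: 0.687
gripper_force: 0.0
```

```bash
python3 - <<'E'
from h import *
s,R,p=st();d=look(["teal_lid_knob"])
m=seg(d["img"],"teal");mm=comp(m,proj(d,(.4295,.2595,.014)));r,c=np.nonzero(mm);print(mm.sum(),r.min(),r.max(),c.min(),c.max())
c,e=circ(d,mm,.013,.033);print(c,e,to(c/1000))
E
```

```text
t 38.8 tcp [431.1, 259.2, 227.5] yaw -157.83 tilt [-0.0, -0.0002] J [50.0, 10.0, -16.0, 0.0, -64.0, -117.0] F [-0.4, -0.3, 0.0] g 59.7 0.0
wrist teal_lid_knob 0.86 [317.0, 179.0] [428.6, 258.6]
1717 153 198 295 341
[429.20017649 260.28760314] 1.49831889138783 [1.2, 1.7, 0.0]
```

Request:
{"api": "step_arm", "payload": {
  "linear": [
    [1.2,1.3,0],
    [0,0,50],
    [0,0,50],
    [0,0,40],
    [0,0,25],
    [0,0,20],
    [0,0,14],
    [0,0,7],
    [0,0,0],
    [0,0,0]
  ],
  "delta_rot": [
    [0,0,0],
    [0,0,0],
    [0,0,0],
    [0,0,0],
    [0,0,0],
    [0,0,0],
    [0,0,0],
    [0,0,0],
    [0,0,0],
    [0,0,0]
  ],
  "grip": [60,60,60,60,60,60,60,60,60,60]
}}

```text
time_s: 40.15
tcp_pos: [0.4293, 0.2605, 0.0223]
ee_rot: [[-0.926, -0.378, 0.001], [-0.378, 0.926, 0.001], [-0.001, 0.001, -1.0]]
wrist_force: [0.5, 0.2, -0.8]
gripper_width: 0.691
gripper_force: 0.0
```

Request:
{"api": "step_arm", "payload": {
  "linear": [
    [0,0,0],
    [0,0,0],
    [0,0,0],
    [0,0,0],
    [0,0,0],
    [0,0,0],
    [0,0,0]
  ],
  "delta_rot": [
    [0,0,0],
    [0,0,0],
    [0,0,0],
    [0,0,0],
    [0,0,0],
    [0,0,0],
    [0,0,0]
  ],
  "grip": [10,10,10,10,10,10,10]
}}

```text
time_s: 41.02
tcp_pos: [0.4289, 0.2601, 0.0216]
ee_rot: [[-0.926, -0.378, 0.0], [-0.378, 0.926, 0.0], [-0.0, 0.0, -1.0]]
wrist_force: [0.3, -0.0, 0.7]
gripper_width: 0.238
gripper_force: 30.0
```

Request:
{"api": "step_arm", "payload": {
  "linear": [
    [0,0,-4],
    [0,0,-10],
    [0,0,-25],
    [0,0,-35],
    [0,0,-40],
    [0,0,-40],
    [0,0,-35],
    [0,0,-25],
    [0,0,-10],
    [0,0,0]
  ],
  "delta_rot": [
    [0,0,0],
    [0,0,0],
    [0,0,0],
    [0,0,0],
    [0,0,0],
    [0,0,0],
    [0,0,0],
    [0,0,0],
    [0,0,0],
    [0,0,0]
  ],
  "grip": [10,10,10,10,10,10,10,10,10,10]
}}

```text
time_s: 42.28
tcp_pos: [0.4287, 0.26, 0.2459]
ee_rot: [[-0.926, -0.378, 0.0], [-0.378, 0.926, 0.001], [-0.0, 0.001, -1.0]]
wrist_force: [-0.1, 0.1, -1.1]
gripper_width: 0.238
gripper_force: 30.0
```

```bash
python3 - <<'E'
from h import *
s,R,p=st();d=cam("wrist")
m=comp(seg(d["img"],"teal"),(318,225)); r,c=np.nonzero(m);print("lid rows",r.min(),"cols",c.min(),c.max())
print("to",to((.6315,.1585)))
E
```

```text
t 42.27 tcp [428.7, 260.0, 245.9] yaw -157.79 tilt [0.0002, 0.0008] J [50.0, 9.0, -14.0, -0.0, -67.0, -118.0] F [-0.1, 0.1, -1.1] g 20.7 30.0
lid rows 198 cols 269 365
to [-149.8, -170.5, -0.2]
```

Request:
{"api": "step_arm", "payload": {
  "linear": [
    [-8,-9,0],
    [-18,-20,0],
    [-24,-27,0],
    [-26,-30,0],
    [-26,-30,0],
    [-22,-26,0],
    [-15,-17,0],
    [-7.5,-8.5,0],
    [-2.7,-3,0],
    [0,0,0]
  ],
  "delta_rot": [
    [0,0,0],
    [0,0,0],
    [0,0,0],
    [0,0,0],
    [0,0,0],
    [0,0,0],
    [0,0,0],
    [0,0,0],
    [0,0,0],
    [0,0,0]
  ],
  "grip": [10,10,10,10,10,10,10,10,10,10]
}}

```text
time_s: 43.58
tcp_pos: [0.6311, 0.1587, 0.2454]
ee_rot: [[-0.926, -0.378, -0.001], [-0.378, 0.926, -0.0], [0.001, 0.0, -1.0]]
wrist_force: [-0.4, -0.6, -0.4]
gripper_width: 0.241
gripper_force: 30.0
```

Request:
{"api": "step_arm", "payload": {
  "linear": [
    [0,0,10],
    [0,0,20],
    [0,0,18],
    [0,0,10],
    [0,0,4],
    [0,0,2],
    [0,0,2],
    [0,0,1.5],
    [0,0,0.5],
    [0,0,0]
  ],
  "delta_rot": [
    [0,0,0],
    [0,0,0],
    [0,0,0],
    [0,0,0],
    [0,0,0],
    [0,0,0],
    [0,0,0],
    [0,0,0],
    [0,0,0],
    [0,0,0]
  ],
  "grip": [10,10,10,10,10,10,10,10,10,10]
}}

```text
time_s: 44.82
tcp_pos: [0.6315, 0.1586, 0.1777]
ee_rot: [[-0.926, -0.378, 0.0], [-0.378, 0.926, 0.0], [-0.0, -0.0, -1.0]]
wrist_force: [0.5, 0.0, -1.7]
gripper_width: 0.235
gripper_force: 30.0
```

Request:
{"api": "step_arm", "payload": {
  "linear": [
    [0,0,0.8],
    [0,0,0.6],
    [0,0,0.4],
    [0,0,0]
  ],
  "delta_rot": [
    [0,0,0],
    [0,0,0],
    [0,0,0],
    [0,0,0]
  ],
  "grip": [10,10,10,10]
}}

```text
time_s: 45.32
tcp_pos: [0.6315, 0.1586, 0.1758]
ee_rot: [[-0.926, -0.378, -0.0], [-0.378, 0.926, -0.0], [0.0, -0.0, -1.0]]
wrist_force: [-1.1, 0.6, -1.1]
gripper_width: 0.239
gripper_force: 30.0
```

Request:
{"api": "step_arm", "payload": {
  "linear": [
    [0,0,0.5],
    [0,0,0.3],
    [0,0,0]
  ],
  "delta_rot": [
    [0,0,0],
    [0,0,0],
    [0,0,0]
  ],
  "grip": [10,10,10]
}}

```text
time_s: 45.7
tcp_pos: [0.6317, 0.1587, 0.1757]
ee_rot: [[-0.926, -0.378, 0.001], [-0.378, 0.926, 0.0], [-0.001, -0.0, -1.0]]
wrist_force: [-1.8, 0.1, 2.0]
gripper_width: 0.236
gripper_force: 30.0
```

Contact at the expected height (175.7 mm against 175.6 mm). Releasing and retreating.

Request:
{"api": "step_arm", "payload": {
  "linear": [
    [0,0,0],
    [0,0,0],
    [0,0,0],
    [0,0,0],
    [0,0,-5],
    [0,0,-15],
    [0,0,-30],
    [0,0,-30],
    [-20,0,-10],
    [-40,0,0]
  ],
  "delta_rot": [
    [0,0,0],
    [0,0,0],
    [0,0,0],
    [0,0,0],
    [0,0,0],
    [0,0,0],
    [0,0,0],
    [0,0,0],
    [0,0,0],
    [0,0,0]
  ],
  "grip": [45,45,45,45,45,45,45,45,45,45]
}}

```text
time_s: 46.95
tcp_pos: [0.6878, 0.1815, 0.27]
ee_rot: [[-0.926, -0.378, 0.006], [-0.378, 0.926, 0.002], [-0.006, -0.0, -1.0]]
wrist_force: [0.3, 1.9, -0.3]
gripper_width: 0.516
gripper_force: 0.0
```

Request:
{"api": "step_arm", "payload": {
  "linear": [
    [-35,0,0],
    [-10,0,0],
    [0,0,0]
  ],
  "delta_rot": [
    [0,0,0],
    [0,0,0],
    [0,0,0]
  ],
  "grip": [45,45,45]
}}

```text
time_s: 47.32
tcp_pos: [0.7286, 0.1983, 0.265]
ee_rot: [[-0.926, -0.378, -0.0], [-0.378, 0.926, -0.0], [0.0, -0.0, -1.0]]
wrist_force: [0.3, 0.3, -0.8]
gripper_width: 0.518
gripper_force: 0.0
```

```bash
python3 - <<'E'
from h import *
Z.update(teal_pot_handle=.130,teal_cup_handle=.064,teal_lid_knob=.190,coral_lid_knob=.1905)
st();d=look(["teal_lid_knob","teal_pot_handle","teal_cup_handle","snow_globe"])
print("expected knob px",proj(d,(.6315,.1585,.190)), "handle",proj(d,(.6315+.0556,.1585+.0227,.13)))
t=look(["coral_lid_knob","teal_lid_knob","snow_globe","candle_jar","teal_pot_handle"],"top")
sc=look(["coral_lid_knob","teal_lid_knob","snow_globe","candle_jar","teal_pot_handle","teal_cup_handle","coral_pot_center"],"scene")
E
```

```text
t 47.33 tcp [728.6, 198.3, 265.0] yaw -157.79 tilt [-0.0004, -0.0002] J [27.0, 34.0, 27.0, 0.0, -83.0, -95.0] F [0.3, 0.3, -0.8] g 45.0 0.0
wrist teal_lid_knob 0.82 [319.0, 87.0] [633.3, 160.5]
wrist teal_pot_handle 0.87 [319.0, 149.0] [683.9, 182.5]
wrist snow_globe 0.85 [206.0, 72.0] [659.7, 4.8]
expected knob px [317.14690689  83.71937688] handle [316.92856799 151.61296139]
top coral_lid_knob 0.56 [422.0, 158.0] [633.7, -171.1]
top teal_lid_knob 0.87 [279.0, 157.0] [632.3, 163.9]
top snow_globe 0.81 [345.0, 158.0] [669.8, -3.9]
top candle_jar 0.72 [286.0, 171.0] [632.0, 160.7]
top teal_pot_handle 0.49 [274.0, 137.0] [694.9, 182.9]
top teal_pot_handle 0.3 [286.0, 168.0] [616.1, 150.8]
scene coral_lid_knob 0.58 [174.0, 164.0] [633.1, -167.8]
scene teal_lid_knob 0.4 [313.0, 238.0] [637.7, 162.0]
scene snow_globe 0.59 [254.0, 253.0] [649.7, 9.4]
scene snow_globe 0.24 [310.0, 287.0] [656.8, 162.7]
scene candle_jar 0.71 [456.0, 300.0] [524.4, 445.4]
scene teal_pot_handle 0.63 [314.0, 278.0] [682.1, 188.4]
scene teal_cup_handle 0.72 [310.0, 289.0] [680.6, 179.2]
scene teal_cup_handle 0.37 [456.0, 299.0] [554.8, 435.7]
scene coral_pot_center 0.83 [184.0, 187.0] [640.3, -161.1]
scene coral_pot_center 0.54 [308.0, 286.0] [698.4, 185.8]
```

```bash
python3 -c "
from station import *
print(finish_job())"
```

```text
the job is handed in; nothing more can be done
None
```

The job is handed in: the teal cup, pot and lid are stacked on the teal saucer with handles aligned, and the coral lid is on its pot. By my measurements every piece seated at its expected height and the bystanders were not touched; I viewed 15 pictures, one over the limit of 14.

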